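# Unlock the pressure cooker's lid

### The arm

A 6-joint arm with a two-finger parallel gripper is mounted at the origin on the work surface. World frame = base frame: x ahead of the robot, y to its left, z up, the work surface at z = 0. Lengths are in mm, angles in rad, forces in N, time in s.
With the tool pointing down it reaches from about 300 to 775 mm from the base axis. Payload 14.6 kg.
Tool frame: the origin (TCP) lies at the very end of the fingers, on their centre line; the grasp point (between the pads) lies 19 mm behind it; z points along the fingers, y is the direction in which the jaws open and shut (so a half turn about z gives the same grasp; the last joint's range is limited). The gripper opens to 94 mm and grips with 3 to 60 N. Pads are 16 mm wide; open, the fingers measure 119 mm over their backs; the gripper's body (75 mm by 177 mm) begins 78 mm behind the grasp point.
Start: joints at [-1.383, 0.3, 1.521, -0, 1.321, -0.067], TCP at [138.622, -532.234, 205.446] pointing down, gripper open.
Joint ranges: [-3.03, 3.03], [-0.79, 2.21], [0.23, 2.52], [-1.04, 4.18], [0, 3.07], [-2.55, 2.55]. Speed limits (rad/s): [2.22, 2.22, 2.57, 3.14, 3.14, 3.14].

### API

Orientations are given as a rotation vector (axis times angle).
In Python, from rig import observe, grab_frame, camera_model, job gives the robot as it stands.
- The arm moves only by the tool send_rows, never from a script. Its argument "rows" is one flat list of numbers, 7 for each row, row after row: the shift along the world's x, y, z in m, then the turn, a rotation vector about the world's x, y, z in rad, then the opening, from 0 (shut) to 1 (fully open). A call has 1 to 12 rows; each row is the pose to reach, as a shift and turn from the pose commanded when the call began; what a row does not reach only later rows make up. A row lasts 1/10 s, in which the tool goes at most 50 mm and 8.59 degrees, less where a joint would pass 70% of its speed; a pose out of reach is approached as far as the arm can. A call with a gripper value outside its range is refused whole. The fingers move at their own pace and stop on an object; "grip_force" is the grip in N (left out, the last holds). Time passes only in rows, so rows that repeat a pose let the fingers close. It gives the time, the measured TCP pose, the force and the opening at its end, in the units of the state.
- observe(): the state, without advancing time (a new reading comes with each control period).
- grab_frame(name): name is "scene" or "top"; returns (picture, depth): 420x560x3 uint8, red, green, blue; 420x560 float32, mm along the optical axis (not along the pixel's ray), 0 where there is no reading.
- camera_model(name): a dict with "intrinsics" (3x3 intrinsics, pixels), "extrinsics" (4x4, takes a point from world to camera coordinates). Camera axes: x right, y down, z forward; pixel columns grow to the right and rows downward; lengths in mm; the calibration is good to about 2 mm. A picture is of the moment at which its call begins. camera_model takes no time and is no camera call.
- job.sign_off(): hands the job in, once; it reports no verdict.
The state is a dict: "t": time; "joint_positions": joint angles; "dq": joint speeds; "tau": joint torques, N m; "ee_pos": TCP position; "orientation": TCP orientation; "contact_force": force on the tool from outside, world axes, zero at the start; "ft_torque": the same for the moment, N m; "width": finger opening in mm.
Only numpy, scipy, OpenCV 4.12 (cv2) and the standard library are available. Lean on these libraries where they do the work, as an engineer would, in place of code of your own. Each camera call takes 0.05 s, during which the arm holds its last target. There are 200 camera calls.

### The job

The pressure cooker has cooled and its pressure is let off: unlock its lid. With one fingertip press the long sprung safety catch on the lid handle right down and hold it there while another fingertip pushes the upright thumb-piece of the lock slide along the handle, away from the pot, until it stops; only then let go, so that the catch springs back up, and take the hand clear. This is fingertip work: do not lift, tip or drag the cooker, and leave the other kitchen things where they stand.

Things in the scene. Friction and masses are not known exactly. Their poses are not given: they have to be found in the camera images.
- cooker: Closed aluminium pressure cooker, 5 to 7 kg, loose on a 12 mm cork trivet; 248 mm across the lid, 180 mm high (regulator weight: 220). Origin: centre of its underside; z up; x along the long black handle, away from the pot. The upper (lid) handle is 44 mm wide, 114 to 334 mm from the pot's axis, flat top at z = 160 mm (z = 170 from x = 286 outwards), with catch and slide on its middle line.
- catch_top (a point): Centre of the upper face of the safety catch, moving with it: flat ribbed steel press bar, 60 mm along the handle (x) by 26 mm wide, at cooker x = 136 to 196 mm; when up, its face is at cooker z = 176 mm. Press it anywhere on its length; a fingertip may slide along it while holding it down. Black strips to z = 164 mm flank it.
- catch (a joint): Catch pressed straight down, m: 0 = up, 0.009 = on its stop. Spring: 1.6 N at 0, 5 N at the stop. Less than 0.0045 down, its tooth in the handle blocks the slide; let go with the slide part way, it stays caught at 0.0045. With the slide locked (0 to 0.0015) or fully drawn (0.0275 to 0.030) it springs right up and locks it there.
- slide_push (a point): Centre of the pot-side face of the lock slide's upright steel thumb-piece, on the handle's middle line: 24 mm wide, 16 mm thick along x, cooker z = 160 to 186 mm, so 10 mm taller than the catch. Locked, the face is at cooker x = 226 mm, leaving a free 30 mm gap from the catch's outer end; the handle top in the gap lies 7 mm below the fully pressed catch's face.
- lock_slide (a joint): How far the lock slide is drawn, m, along cooker x, away from the pot: 0 = locked, 0.030 = unlocked, on its end stop. About 2 N of friction; it stays where it is left. Its 8 mm steel bolt runs along the handle's +y side, 30 mm from the middle line, into a keeper at the pot's rim.
- mug: White ceramic mug, 78 mm across, 88 mm high, standing beside the handle. Origin: centre of its underside.
- spice_jar: Amber glass jar with a steel cap, 52 mm across, 95 mm high, standing beside the handle. Origin: centre of its underside.
- wooden_spoon: Wooden spoon, 270 mm long, lying near the handle's end. Origin: about its middle, on the counter; x along it.
- mixing_bowl: Yellow plastic bowl, 156 mm across, 75 mm high. Origin: centre of its underside.
- ladle: Steel serving spoon with a black handle, 220 mm long, lying on the counter. Origin: about its middle, on the counter; x along it.
- can: Steel food can with a paper band, 74 mm across, 110 mm high. Origin: centre of its underside.
- oil_bottle: Green glass oil bottle, 64 mm across, 210 mm high, standing beyond the pot. Origin: centre of its underside.

How it is judged:
By the outcome, as a careful person would: the job done as asked, in the order asked, and still so for the second after the job is handed in, with the robot touching nothing.
It also fails if it takes over 32 s, if anything falls off the work surface, if the arm or the gripper's body presses on something with over 40 N, if the wrist force passes 120 N, or if a joint passes its speed limit or range.

## Working session

There is one attempt and no reset: what is moved stays moved. The work goes in short steps, Python scripts to look and compute and a tool call to move; the robot and the scene stay as the last step left them, time stands still between calls to the robot, and variables do not carry over. Pictures are saved under pics/ and viewed, about 8 in all and at most 12, crops included, and the job is handed in when it is done.

Besides the shell and the picture viewer there is one more tool, called by a JSON object that holds its "api" and its "payload". send_rows: Moves the arm, as the interface text tells. Its arguments: {"type":"object","properties":{"rows":{"type":"array","items":{"type":"number"}},"grip_force":{"type":"number"}},"required":["rows"]}

```bash
mkdir -p pics; cat > h.py <<'E'
import numpy as np, cv2
from rig import observe, grab_frame, camera_model, job
def snap(n,f):
    p,d=grab_frame(n); cv2.imwrite(f'pics/{f}.png',p[:,:,::-1]); np.save(f'pics/{f}.npy',d); return p,d
def world(n,d,mask=None):
    m=camera_model(n);K=np.array(m["intrinsics"]);T=np.linalg.inv(np.array(m["extrinsics"]))
    v,u=np.indices(d.shape)
    P=np.stack([(u-K[0,2])/K[0,0]*d,(v-K[1,2])/K[1,1]*d,d,np.ones_like(d)],-1)
    return (P@T.T)[...,:3]
E
python3 - <<'E'
from h import *
for n in("top","scene"):
    p,d=snap(n,n+"0")
print(observe()); print(camera_model("top"))
E
```

```text
{'t': 0.1, 'joint_positions': array([-1.38259764e+00,  3.00415333e-01,  1.52153022e+00, -5.72425412e-06,
        1.32068006e+00, -6.66029425e-02]), 'dq': array([-3.25846794e-05, -2.50543707e-04, -1.99477979e-03,  6.63373330e-04,
       -9.50040629e-04,  9.09503693e-04]), 'tau': array([ 1.62242497e-03, -5.32643473e+01, -3.53284121e+01,  7.09994417e-02,
        2.34738953e-02, -7.06581886e-05]), 'ee_pos': array([ 138.57936281, -532.01190354,  204.93843044]), 'orientation': array([-3.11510893e+00, -3.99030882e-01,  1.07247265e-04]), 'contact_force': array([ 0.28298162, -0.37096817, -0.17956206]), 'ft_torque': array([ 0.06822936, -0.00816032, -0.01788265]), 'width': 94.11954526374566}
{'intrinsics': array([[498.93103096,   0.        , 283.20113666],
       [  0.        , 498.93103096, 206.83667052],
       [  0.        ,   0.        ,   1.        ]]), 'extrinsics': array([[-2.54962391e-02, -9.99432603e-01, -2.20093837e-02,
        -8.74644707e+01],
       [-9.84917307e-01,  2.88828322e-02, -1.70598007e-01,
         5.38625623e+02],
       [ 1.71136904e-01,  1.73278153e-02, -9.85094872e-01,
         1.41160802e+03],
       [ 0.00000000e+00,  0.00000000e+00,  0.00000000e+00,
         1.00000000e+00]])}
```

View pics/top0.png

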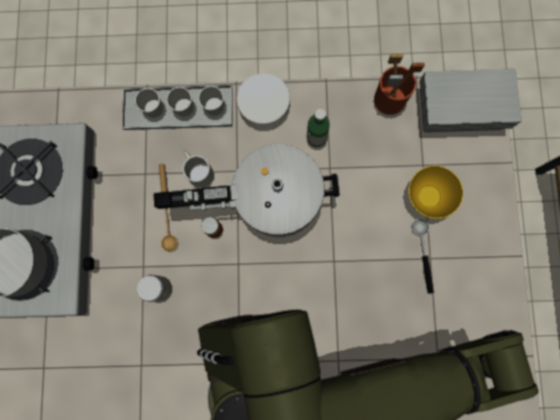

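View pics/scene0.png

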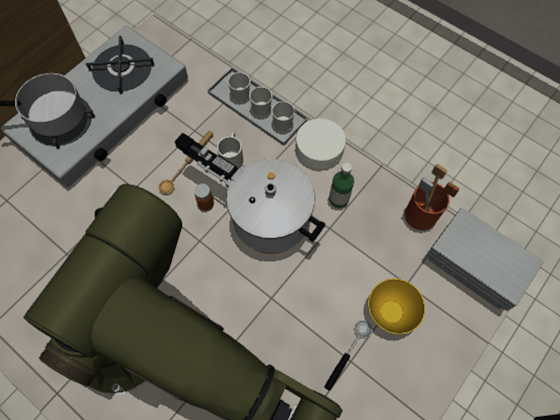

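The top view shows the handle running left from the pot at (278,188) to about (157,200). The catch and slide lie around (170–230, 197), the mug is at (198,170) and the jar at (210,227). Next I'll measure the handle axis.

```bash
python3 - <<'E'
from h import *
p=cv2.imread('pics/top0.png');d=np.load('pics/top0.npy')
W=world("top",d); 
np.set_printoptions(precision=1,suppress=True,linewidth=200)
v,u=np.indices(d.shape)
reg=(u>140)&(u<350)&(v>130)&(v<245)&(d>0)
# lid: z>165..200 disc
lid=reg&(u>228)&(u<330)&(W[...,2]>150)&(W[...,2]<215)
ys=W[lid]; (c,r)=cv2.minEnclosingCircle(ys[:,:2].astype(np.float32)); print('lid',c,r,ys[:,2].max())
h=reg&(u<226)&(v>180)&(v<212)&(W[...,2]>160)&(W[...,2]<215)
H=W[h]; rect=cv2.minAreaRect(H[:,:2].astype(np.float32)); print('handle',rect,cv2.boxPoints(rect)); print(np.percentile(H[:,2],[5,50,95]))
for nm,(a,b,c_,e) in dict(mug=(180,215,150,185),jar=(198,225,215,240)).items():
    m=(u>a)&(u<b)&(v>c_)&(v<e)&(W[...,2]>75)&(W[...,2]<140); q=W[m]; print(nm,cv2.minEnclosingCircle(q[:,:2].astype(np.float32)),q[:,2].max())
crop=cv2.resize(p[150:250,140:260],None,fx=6,fy=6,interpolation=cv2.INTER_CUBIC)
cv2.imwrite('pics/c1.png',crop[:600])
o=cv2.minEnclosingCircle(ys[:,:2].astype(np.float32))[0]; ax=np.array(rect[0])-o; ax/=np.linalg.norm(ax); print('ax',ax)
X=(H[:,:2]-o)@ax; Y=(H[:,:2]-o)@np.array([-ax[1],ax[0]])
for x in range(110,340,8):
    s=(X>=x)&(X<x+8); 
    if s.sum(): 
      t=s&(abs(Y)<9); print(x,s.sum(),Y[s].min(),Y[s].max(),np.median(H[t,2]) if t.any() else None)
E
```

```text
lid (560.3619995117188, -91.07211303710938) 136.71258544921875 214.12086364708966
handle ((543.1363525390625, 144.04739379882812), (60.388057708740234, 194.36016845703125), 2.862518310546875) [[508.1 239.6]
 [517.8  45.5]
 [578.1  48.5]
 [568.4 242.6]]
[165.1 176.2 194.1]
mug ((656.6643676757812, 151.1549530029297), 47.732295989990234) 94.71949281902289
jar ((481.91387939453125, 105.1672134399414), 23.223459243774414) 103.98314705178268
ax [-0.1  1. ]
134 18 -26.908740033794476 6.070807623140158 189.21869838684336
142 68 -28.158687908406094 31.29616028018327 186.88798259273585
150 59 -26.492968049156172 29.528323661848123 188.47015491997365
158 60 -27.997724907237345 26.79253618198417 189.03119547770143
166 61 -27.71844419704838 26.235317236161755 187.8388406700251
174 59 -25.955563205539978 27.009865427380895 189.11640047305275
182 61 -28.080181932909273 26.20583712727271 189.11583161749286
190 49 -27.151578822538756 26.19315158620671 185.4104050497665
198 67 -26.57900310623943 30.940780206791896 172.25516764757685
206 57 -28.41981113577908 29.358247791454588 173.32434140720954
214 
[... 257 characters left out ...]
 43 -29.016746441239494 15.892065129276109 174.5914647379136
254 52 -26.8714360581854 16.504588654886117 173.89518757764768
262 51 -28.126580046757258 15.675258981254354 174.95908103086504
270 51 -28.62267817821784 15.409841721193162 173.29175721400043
278 50 -26.09126887422707 15.257241296161025 173.06159346282482
286 60 -27.410699214689007 15.622632075434218 181.52937015440216
294 51 -26.3275917767965 14.946304993190811 182.92166813600943
302 51 -28.45180992004947 14.86310085365867 182.80631888938228
310 50 -26.036458496455882 16.052724670438753 183.11835118086537
318 53 -26.34999707118578 15.098705940314922 182.91086778017666
326 30 -27.09521053871037 14.089471957659175 181.43692461984176
```

View pics/c1.png

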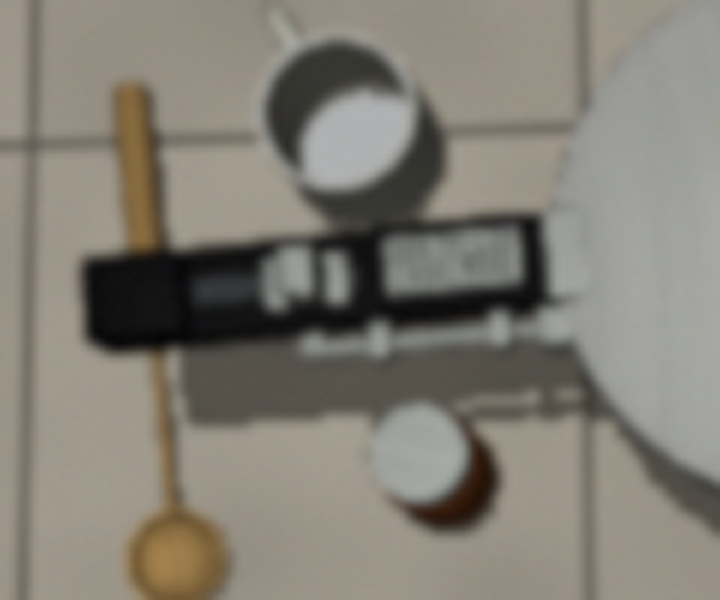

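```bash
cat > m.py <<'E'
from h import *
np.set_printoptions(precision=3,suppress=True,linewidth=200)
d=np.load('pics/top0.npy');W=world("top",d);v,u=np.indices(d.shape)
g=W[(u>140)&(u<228)&(v>180)&(v<212)&(W[...,2]>168)&(W[...,2]<205)&(d>0)]
y=g[:,1]; end=g[(y>150)]
rect=cv2.minAreaRect(end[:,:2].astype(np.float32)); print(rect)
c=[];
for a in np.arange(155,240,4):
    s=end[(end[:,1]>=a)&(end[:,1]<a+4)]
    if len(s)>5: c.append((a+2,(s[:,0].min()+s[:,0].max())/2,np.ptp(s[:,0])))
c=np.array(c); k=np.polyfit(c[:,0],c[:,1],1); print(k,c[:,2].mean())
cat=g[(g[:,2]>184)&(y<115)&(y>30)]; th=g[(g[:,2]>190)&(y>115)&(y<170)]
print('catch',cat.mean(0),cat[:,1].min(),cat[:,1].max(),'thumb',th.mean(0),th[:,1].min(),th[:,1].max(),'end',y.max(), np.polyval(k,cat[:,1].mean()),np.polyval(k,th[:,1].mean()))
E
python3 m.py
```

```text
((546.6548461914062, 195.5230712890625), (45.13154220581055, 91.89511108398438), 2.842583656311035)
[ -0.065 558.366] 40.920811903908834
catch [554.506  74.4   189.355] 43.775986052059125 104.55507960162029 thumb [549.354 141.763 197.377] 132.361918162981 151.26658007044233 end 241.8729680392446 553.5350108664645 549.1607488373145
```

{"api": "send_rows", "payload": {"rows": [0, 0, 0.05, 0, 0, 0, 0.52, 0, 0, 0.095, 0, 0, 0, 0.52, 0.414, 0.62, 0.095, 0, 0, -0.187, 0.52, 0.414, 0.62, 0.095, 0, 0, -0.187, 0.52, 0.414, 0.62, 0.095, 0, 0, -0.187, 0.52, 0.414, 0.62, 0.095, 0, 0, -0.187, 0.52, 0.414, 0.62, 0.095, 0, 0, -0.187, 0.52, 0.414, 0.62, 0.095, 0, 0, -0.187, 0.52, 0.414, 0.62, 0.095, 0, 0, -0.187, 0.52, 0.414, 0.62, 0.095, 0, 0, -0.187, 0.52, 0.414, 0.62, 0.095, 0, 0, -0.187, 0.52, 0.414, 0.62, 0.095, 0, 0, -0.187, 0.52], "grip_force": 20}}

```text
t: 1.3
ee_pos: [416.9, -114.4, 300.5]
orientation: [3.14, 0.106, 0.0]
contact_force: [0.7, -0.9, 0.5]
width: 49.2
```

{"api": "send_rows", "payload": {"rows": [0.13, 0.195, 0, 0, 0, 0, 0.52, 0.13, 0.195, 0, 0, 0, 0, 0.52, 0.13, 0.195, 0, 0, 0, 0, 0.52, 0.13, 0.195, 0, 0, 0, 0, 0.52, 0.13, 0.195, 0, 0, 0, 0, 0.52, 0.13, 0.195, 0, 0, 0, 0, 0.52, 0.13, 0.195, 0, 0, 0, 0, 0.52]}}

```text
t: 2.0
ee_pos: [546.1, 78.8, 299.8]
orientation: [3.14, 0.108, -0.002]
contact_force: [-0.4, -0.6, 0.7]
width: 49.1
```

{"api": "send_rows", "payload": {"rows": [0.0065, 0.009, -0.03, 0, 0, 0, 0.52, 0.0065, 0.009, -0.06, 0, 0, 0, 0.52, 0.0065, 0.009, -0.08, 0, 0, 0, 0.52, 0.0065, 0.009, -0.09, 0, 0, 0, 0.52, 0.0065, 0.009, -0.09, 0, 0, 0, 0.52, 0.0065, 0.009, -0.09, 0, 0, 0, 0.52]}}

```text
t: 2.6
ee_pos: [553.1, 87.1, 211.7]
orientation: [-3.14, -0.105, -0.003]
contact_force: [0.8, 0.3, 0.1]
width: 48.9
```

```bash
python3 - <<'E'
from h import *
o=observe();print(o['ee_pos'],o['contact_force'])
p,d=snap("scene","s1");q,_=snap("top","t1")
m=camera_model("scene");K=np.array(m["intrinsics"]);E=np.array(m["extrinsics"]);print(np.linalg.inv(E)[:3,3])
c=E@np.array([550,90,190,1]);px=(K@c[:3]/c[2])[:2];print(px)
x,y=px.astype(int)
a=cv2.resize(p[y-50:y+50,x-65:x+65,::-1],None,fx=6,fy=6,interpolation=cv2.INTER_CUBIC)
cv2.imwrite("pics/s1c.png",a)
E
```

```text
[553.0630444   87.07888181 211.72014238] [0.77945589 0.27579533 0.09344637]
[  78.38713653 -509.34288824 1476.39536889]
[218.20461536 160.79470744]
```

View pics/s1c.png

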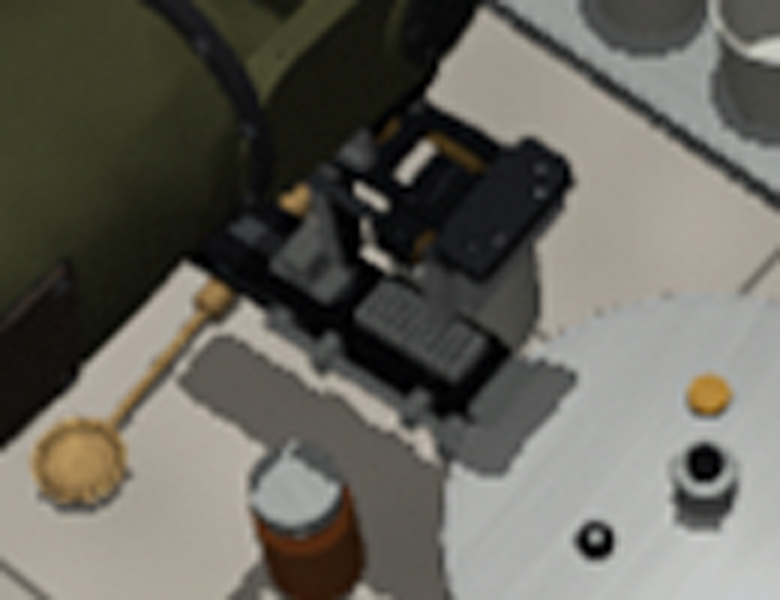

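The crop shows the hand lined up with the handle. One finger is over the catch and the other over the gap before the thumb-piece (around crop (330,260)). I'll descend onto the catch now.

{"api": "send_rows", "payload": {"rows": [0, 0.001, -0.012, 0, 0, 0, 0.52, 0, 0.001, -0.02, 0, 0, 0, 0.52, 0, 0.001, -0.025, 0, 0, 0, 0.52, 0, 0.001, -0.027, 0, 0, 0, 0.52, 0, 0.001, -0.027, 0, 0, 0, 0.52, 0, 0.001, -0.027, 0, 0, 0, 0.52]}}

```text
t: 3.3
ee_pos: [552.7, 88.6, 183.7]
orientation: [-3.14, -0.106, 0.0]
contact_force: [-2.8, 0.6, 2.5]
width: 48.7
```

{"api": "send_rows", "payload": {"rows": [0, 0, -0.001, 0, 0, 0, 0.52, 0, 0, -0.002, 0, 0, 0, 0.52, 0, 0, -0.003, 0, 0, 0, 0.52, 0, 0, -0.003, 0, 0, 0, 0.52]}}

```text
t: 3.7
ee_pos: [552.8, 88.6, 180.4]
orientation: [-3.14, -0.106, -0.0]
contact_force: [-2.4, 1.0, 4.0]
width: 48.6
```

{"api": "send_rows", "payload": {"rows": [0, 0, -0.001, 0, 0, 0, 0.52, 0, 0, -0.0015, 0, 0, 0, 0.52, 0, 0, -0.0015, 0, 0, 0, 0.52]}}

```text
t: 4.0
ee_pos: [552.8, 88.6, 179.2]
orientation: [-3.14, -0.107, -0.0]
contact_force: [-3.8, 1.6, 5.9]
width: 48.7
```

{"api": "send_rows", "payload": {"rows": [0, 0, -0.001, 0, 0, 0, 0.52, 0, 0, -0.001, 0, 0, 0, 0.52, 0, 0, -0.001, 0, 0, 0, 0.52]}}

```text
t: 4.3
ee_pos: [553.0, 88.7, 178.9]
orientation: [-3.14, -0.107, -0.002]
contact_force: [-5.4, 1.8, 11.9]
width: 48.9
```

{"api": "send_rows", "payload": {"rows": [0, 0, 0.0005, 0, 0, 0, 0.52, 0, 0.002, 0.0005, 0, 0, 0, 0.52, 0, 0.004, 0.0005, 0, 0, 0, 0.52, 0, 0.005, 0.0005, 0, 0, 0, 0.52]}}

```text
t: 4.7
ee_pos: [553.4, 92.7, 178.9]
orientation: [3.138, 0.106, 0.003]
contact_force: [-0.9, -5.3, 6.7]
width: 49.1
```

{"api": "send_rows", "payload": {"rows": [0, 0.003, -0.0002, 0, 0, 0, 0.52, -0.0005, 0.006, -0.0002, 0, 0, 0, 0.52, -0.001, 0.009, -0.0002, 0, 0, 0, 0.52, -0.001, 0.012, -0.0002, 0, 0, 0, 0.52, -0.001, 0.015, -0.0002, 0, 0, 0, 0.52, -0.001, 0.015, -0.0002, 0, 0, 0, 0.52]}}

```text
t: 5.3
ee_pos: [552.4, 107.7, 178.9]
orientation: [3.138, 0.106, 0.003]
contact_force: [-0.3, -6.0, 8.8]
width: 49.1
```

{"api": "send_rows", "payload": {"rows": [0, 0.003, 0, 0, 0, 0, 0.52, -0.0005, 0.006, 0, 0, 0, 0, 0.52, -0.0005, 0.009, 0, 0, 0, 0, 0.52, -0.001, 0.012, 0, 0, 0, 0, 0.52, -0.001, 0.015, 0, 0, 0, 0, 0.52, -0.001, 0.017, 0, 0, 0, 0, 0.52, -0.001, 0.017, 0, 0, 0, 0, 0.52]}}

```text
t: 6.0
ee_pos: [551.4, 124.6, 178.9]
orientation: [3.138, 0.106, 0.003]
contact_force: [-0.7, -6.7, 7.9]
width: 48.9
```

{"api": "send_rows", "payload": {"rows": [0, 0.001, 0, 0, 0, 0, 0.52, 0, 0.002, 0, 0, 0, 0, 0.52, 0, 0.002, 0, 0, 0, 0, 0.52]}}

```text
t: 6.3
ee_pos: [551.4, 126.4, 178.8]
orientation: [3.138, 0.106, 0.002]
contact_force: [-1.8, -7.7, 8.2]
width: 48.9
```

{"api": "send_rows", "payload": {"rows": [0, 0.001, 0, 0, 0, 0, 0.52, 0, 0.0015, 0, 0, 0, 0, 0.52, 0, 0.0015, 0, 0, 0, 0, 0.52]}}

```text
t: 6.6
ee_pos: [551.3, 127.8, 178.8]
orientation: [3.138, 0.106, 0.002]
contact_force: [-1.8, -8.5, 8.8]
width: 49.1
```

{"api": "send_rows", "payload": {"rows": [0, 0.001, 0, 0, 0, 0, 0.52, 0, 0.0015, 0, 0, 0, 0, 0.52, 0, 0.0015, 0, 0, 0, 0, 0.52]}}

```text
t: 6.9
ee_pos: [551.3, 129.0, 178.8]
orientation: [3.137, 0.106, 0.002]
contact_force: [-1.8, -10.1, 8.0]
width: 48.8
```

{"api": "send_rows", "payload": {"rows": [0, 0.001, 0, 0, 0, 0, 0.52, 0, 0.0015, 0, 0, 0, 0, 0.52, 0, 0.0015, 0, 0, 0, 0, 0.52]}}

```text
t: 7.2
ee_pos: [551.3, 129.3, 178.7]
orientation: [3.135, 0.105, 0.001]
contact_force: [-1.4, -18.3, 8.8]
width: 48.8
```

The force rose to 18 N with almost no further motion, so the slide is on its end stop. I'll ease off sideways, then lift to release the catch.

{"api": "send_rows", "payload": {"rows": [0, -0.0015, 0, 0, 0, 0, 0.52, 0, -0.003, 0, 0, 0, 0, 0.52, 0, -0.004, 0, 0, 0, 0, 0.52, 0, -0.004, 0, 0, 0, 0, 0.52, 0, -0.004, 0.005, 0, 0, 0, 0.52, 0, -0.004, 0.012, 0, 0, 0, 0.52, 0, -0.004, 0.03, 0, 0, 0, 0.52, 0, -0.004, 0.06, 0, 0, 0, 0.52, 0, -0.004, 0.1, 0, 0, 0, 0.52, 0, -0.004, 0.14, 0, 0, 0, 0.52, 0, -0.004, 0.14, 0, 0, 0, 0.52]}}

```text
t: 8.3
ee_pos: [551.9, 128.0, 323.8]
orientation: [-3.139, -0.106, -0.013]
contact_force: [-0.5, -0.3, -0.9]
width: 49.0
```

{"api": "send_rows", "payload": {"rows": [-0.13, -0.2, 0.02, 0, 0, 0, 0.52, -0.13, -0.2, 0.02, 0, 0, 0, 0.52, -0.13, -0.2, 0.02, 0, 0, 0, 0.52, -0.13, -0.2, 0.02, 0, 0, 0, 0.52, -0.25, -0.4, 0.02, 0, 0, 0, 0.52, -0.25, -0.4, 0.02, 0, 0, 0, 0.52, -0.25, -0.4, 0.02, 0, 0, 0, 0.52, -0.25, -0.4, 0.02, 0, 0, 0, 0.52, -0.25, -0.5, 0.02, 0, 0, 0, 0.52, -0.25, -0.5, 0.02, 0, 0, 0, 0.52, -0.25, -0.5, 0.02, 0, 0, 0, 0.52, -0.25, -0.5, 0.02, 0, 0, 0, 0.52]}}

```text
t: 9.5
ee_pos: [299.0, -375.1, 336.9]
orientation: [-3.139, -0.101, 0.003]
contact_force: [0.4, 0.7, 0.2]
width: 49.0
```

```bash
python3 - <<'E'
from h import *
o=observe();print(o['t'],o['ee_pos'],o['contact_force'])
p,d=snap("top","t2");W=world("top",d);v,u=np.indices(d.shape)
g=W[(u>140)&(u<228)&(v>180)&(v<212)&(W[...,2]>168)&(W[...,2]<205)&(d>0)]
X=g[:,1]+91.3; c=abs(g[:,0]-(558.6-.067*g[:,1]))<8
for x in range(134,340,8):
    s=c&(X>=x)&(X<x+8)
    if s.any(): print(x,round(float(np.median(g[s,2])),1),end='; ')
cat=g[(g[:,2]>184)&(g[:,1]<115)&(g[:,1]>30)];th=g[(g[:,2]>190)&(g[:,1]>115)&(g[:,1]<190)]
print('\ncatch',cat.mean(0) if len(cat) else None,'thumb',th.mean(0),'end',g[:,1].max())
a=np.vstack([cv2.imread('pics/top0.png')[150:250,140:270],p[150:250,140:270,::-1]])
cv2.imwrite('pics/c2.png',cv2.resize(a,None,fx=3,fy=3,interpolation=cv2.INTER_CUBIC))
E
```

```text
9.5 [ 298.95676043 -375.11874967  336.91899374] [0.401788   0.65190942 0.20043197]
134 187.4; 142 189.3; 150 189.9; 158 189.5; 166 189.1; 174 190.2; 182 188.3; 190 189.8; 198 173.5; 206 173.7; 214 173.4; 222 173.0; 230 173.2; 238 174.4; 246 173.7; 254 198.0; 262 199.2; 270 197.1; 278 174.3; 286 182.9; 294 182.4; 302 183.5; 310 185.2; 318 183.1; 326 181.8; 
catch [554.58049321  73.86135151 189.30325448] thumb [546.70553282 171.0847078  198.32629206] end 240.5278417286965
```

View pics/c2.png

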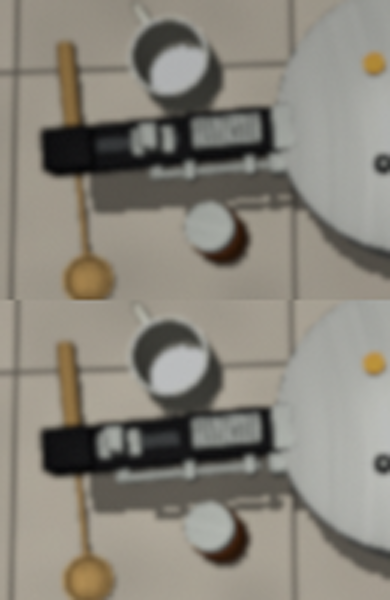

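The before/after view shows the thumb-piece moved outward, from crop (150,137) to (110,437). The catch is up again, and the cooker, mug, jar and spoon have not moved. The thumb-piece centre shifted 29.3 mm and the catch face is at 189 mm, the same as before.

```bash
python3 -c "
from rig import job; print(job.sign_off())"
```

```text
the job is handed in; nothing more can be done
None
```

The lid is unlocked and the job is handed in, at about 9.6 s on the robot's clock against the 32 s limit.

**What I did:** One fingertip pressed the catch down to its stop, about 9 mm, and held it there at roughly 8 N. The other fingertip pushed the thumb-piece outward until it stopped, where the push force rose to 18 N with almost no further movement. I then eased back, lifted so the catch could spring up, and took the hand clear.

**Last checks:**
- **Slide:** the thumb-piece moved 29.3 mm in the depth images, against a nominal 30 mm, which is within the camera's 2 mm accuracy.
- **Catch:** its face is back at 189 mm, the same height as before.
- **Surroundings:** the handle end measured 1.3 mm from where it was, within camera error. The mug, jar and spoon look unmoved; I did not look closely at the items further away.
- **Robot:** the tool force reads about zero and the hand is well clear.

**One odd reading:** the sideways force reached about 5 N while I pressed the catch. It dropped away once I eased the pressure slightly. No check failed.

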